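# Hold the cam trigger at the inspection mark

## Task

The black whistle is lying in the way of the trigger of the orange climbing cam clamped in the grey test jig: pick it up and put it in the empty compartment of the gear tray. Only then pull the cam's orange trigger bar back against its spring, towards the thumb loop, until it is level with the two red pointers, and finish while still holding it there: do not let go. Leave the pointers and all the other gear where they are.

Things in the scene. Friction and masses are not known exactly. Their poses are not given: they have to be found in the camera images.
- jig: Fixed test jig: grey base plate 340 x 180 x 18 mm (own x -155 to +185 mm) with an orange cam lying on it. Origin: at bench level under the middle of the resting trigger bar. x runs along the cam's stem from thumb loop (x = -122 mm) to lobes (x = +75 to +165, tops 67 mm high); y along the trigger bar. Stem 14 mm thick, on y = 0, 44 mm high. Beside it the plate is clear from x = -140 to +65.
- trigger (a joint): How far the trigger bar is pulled out, in m: 0 at rest, growing as it slides along the jig's -x axis, 0.065 at its stop. The spring always pulls it home: about 5 N at rest, 13 N at 0.05 m.
- bar_mid (a point): Centre of the trigger bar, on the stem, 44 mm above the bench; moves with the bar; axes parallel to the jig's. The orange bar with white ends lies along the jig's y, 112 mm long, 14 mm thick (jig x) and 20 mm tall (34 to 54 mm above the bench).
- bar_left (a point): Middle of the bar's left wing (37 mm to the jig's +y side of the stem), a place to pinch the bar from above with fingers closing along the jig's x.
- bar_right (a point): Middle of the bar's right wing (37 mm to the jig's -y side of the stem), the same kind of place.
- pointer (a joint): Where the pair of red pointers is set, in m: the value of joint trigger at which the bar is level with them. Stiffly clamped; leave it alone.
- mark (a point): Point on the stem axis, 44 mm above the bench, midway between the two red pointer tips; axes parallel to the jig's. The bar is level with the pointers when bar_mid is here. The tips are 5 mm wide, 64 mm to either side of the stem (just beyond the bar's ends); the pointers reach 51 mm above the bench.
- whistle: Black plastic whistle, about 20 g, 44 mm long (own x), 20 mm wide (own y, flat parallel sides), lying across the jig on its plate, right (-y) of the stem, in the bar's way; underside 18 mm above the bench. 24 mm tall at the round chamber (own x -22 to +2 mm), 14 mm at the mouthpiece. Origin: centre of its underside.
- tray: Fixed grey gear tray, 140 (own x) x 210 (own y) x 35 mm tall, walls and floor 5 mm, a wall across its middle making two compartments. Origin: centre of its underside. The compartment on the -y side holds a purple carabiner.
- empty_bay (a point): Centre of the floor of the tray's empty compartment (its +y side), 5 mm above the bench; axes parallel to the tray's. The compartment is 130 mm (x) by about 98 mm (y) inside, 30 mm deep.
- carabiner_tray: Purple carabiner, 104 x 56 x 11 mm, lying in the tray's other compartment. Leave it. Origin: centre of its underside.
- carabiner_bench: Purple carabiner, 104 x 56 x 11 mm, flat on the bench. Leave it. Origin: centre of its underside.
- ascender: Silver ascender with black handle, 190 x 90 x 22 mm, flat on the bench. Leave it. Origin: centre of its underside.
- battery_case: Steel headlamp battery case, 75 x 50 x 34 mm with its toggle cover on top. Leave it. Origin: centre of its underside.
- tape_roll: Roll of blue tape, 84 mm across, 38 mm tall. Leave it. Origin: centre of its underside.
- hex_chock: Green hexagonal chock, about 50 mm across, 40 mm tall. Leave it. Origin: centre of its underside.
Things that resemble listed ones, but are neither listed nor needed, are in the scene too. What is meant by the whistle is not yellow, and is the smaller of those in its own colour.

How it is judged:
By the outcome, as a careful person would: the job done as asked, in the order asked, and still so for the second after the job is handed in, while the arm keeps its last pose, push and grip.
It also fails if it takes over 51 s, if anything falls off the work surface, if the arm or the gripper's body presses on something with over 40 N, if the wrist force passes 120 N, or if a joint passes its speed limit or range.

## Robot

A 6-joint arm with a two-finger parallel gripper is mounted at the origin on the work surface. World frame = base frame: x ahead of the robot, y to its left, z up, the work surface at z = 0. Lengths are in m, angles in rad, forces in N, time in s.
With the tool pointing down it reaches from about 0.3 to 0.95 m from the base axis. Payload 3.1 kg.
Tool frame: the origin (TCP) lies at the very end of the fingers, on their centre line; the grasp point (between the pads) lies r.pinch_z behind it (r.pinch_z is the distance from the TCP to the grasp point, in m); z points along the fingers, y is the line along which they close (so a half turn about z gives the same grasp; the last joint's range is limited). The gripper opens to 85 mm and grips with 20 to 120 N. Pads are 22 mm wide; open, the fingers measure 114 mm over their backs; the gripper's body (76 mm by 85 mm) begins 54 mm behind the grasp point. The pads swing forward as they close: fully open they stand 13 mm farther back than shut.
Start: joints at [-1.301, 0.308, 1.634, -0, 1.2, -0.07], TCP at [0.208, -0.589, 0.231] pointing down, gripper open.
Joint ranges: [-3.06, 3.06], [-0.79, 1.96], [0.05, 2.63], [-1.19, 4.34], [0.05, 2.64], [-2.94, 2.94]. Speed limits (rad/s): [2.79, 2.79, 3.14, 3.14, 3.14, 3.14].

## Interface

Orientations are given as a rotation vector (axis times angle).
In Python, from plant import telemetry, cams, finish_job, r gives the robot as it stands.
- The arm moves only by the tool play_rows, never from a script. Its argument "motion" is a list of rows, each a list of 3 entries, a list of its own where there are three numbers: the shift along the tool's x, y, z in m, then the turn, a rotation vector about the tool's x, y, z in rad, then the opening, from -1 (shut) to 1 (fully open). In form: [[[tx, ty, tz], [rx, ry, rz], claw], ...]. A call has 1 to 12 rows; each row is the pose to reach, as a shift and turn from the pose commanded when the call began, along the tool's axes at that moment; what a row does not reach only later rows make up. A row lasts 1/10 s, in which the tool goes at most 50 mm and 8.59 degrees, less where a joint would pass 70% of its speed; a pose out of reach is approached as far as the arm can. A call with a gripper value outside its range is refused whole. The fingers move at their own pace and stop on an object; "grip_force" is the grip in N (left out, the last holds). Time passes only in rows, so rows that repeat a pose let the fingers close. It gives the time, the measured TCP pose, the force, the opening and the grip force at its end, in the units of the state.
- telemetry.observe(): the state, without advancing time (a new reading comes with each control period).
- cams.capture(name): name is "side" or "top" or "wrist"; returns (picture, depth): 420x560x3 uint8, blue, green, red; 420x560 float32, m along the optical axis (not along the pixel's ray), 0 where there is no reading.
- cams.camera_info(name): a dict with "fx", "fy", "cx", "cy" (pixels), "extrinsics" (4x4, takes a point from camera to world coordinates). Camera axes: x right, y up, looking along -z (the intrinsics and any distortion apply to the point x, -y, -z); pixel columns grow to the right and rows downward; lengths in m; the calibration is good to about 2 mm. The wrist camera is an equidistant fisheye: a pixel r from the principal point sees the ray r / f radians off the axis. A picture is of the moment at which its call begins: read the wrist's pose just before it. camera_info takes no time and is no camera call; for the wrist camera it gives the pose at the moment of the call.
- finish_job(): hands the job in; it is judged then, once.
Trained networks look in the newest picture that a camera, given by its name, has taken for a name from the list of things; names that differ only in an ending like _2 or _b are one class to them, and where a whole thing is asked for, a point or a joint stands for the part that bears it (a point fixed in the world has none). Each returns a list of dicts, best first, with "conf" (0 to 1); they miss things now and then, are a little off and sometimes report something else, mostly with a low value. They report only what shows in the picture. A call takes as long as a camera call. They do not tell look-alikes from the thing itself.
- cams.cut_out(camera, target): "mask" (420x560 bool, what is visible of it).
- cams.mark_of(camera, target): "position" ([x, y, z] in m, in world coordinates, good to about 4 mm: a listed point, or the origin of a listed thing).
The state is a dict: "time": time; "qpos": joint angles; "joint_velocities": joint speeds; "effort": joint torques, N m; "tcp_pos": TCP position; "tcp_rot": TCP orientation; "wrist_force": force on the tool from outside, world axes, zero at the start; "ft_torque": the same for the moment, N m; "opening": opening from 0.0 (shut) to 1.0 (fully open); "gripper_force": force on a finger pad.
Only numpy, scipy, OpenCV 4.12 (cv2) and the standard library are available. Lean on these libraries where they do the work, as an engineer would, in place of code of your own. Each camera call takes 0.05 s, during which the arm holds its last target. There are 200 camera calls.

## Working session

There is one attempt and no reset: what is moved stays moved. The work goes in short steps, Python scripts to look and compute and a tool call to move; the robot and the scene stay as the last step left them, time stands still between calls to the robot, and variables do not carry over. Pictures are saved under pics/ and viewed, at most 10 in all, crops included, and the job is handed in when it is done.

Besides the shell and the picture viewer there is one more tool, called as name([rows], argument=value, ...), one row to a line, values as JSON. play_rows: Moves the arm, as the interface text tells. Its arguments: {"type":"object","properties":{"motion":{"type":"array","items":{"type":"array"}},"grip_force":{"type":"number"}},"required":["motion"]}

```bash
ls; mkdir -p pics; python3 - <<'E'
from plant import telemetry,cams,r
import cv2,numpy as np
s=telemetry.observe(); print(s, r.pinch_z)
for c in ("top","side"):
    p,d=cams.capture(c); cv2.imwrite(f"pics/{c}0.png",p)
    for t in ("whistle","bar_mid","bar_left","bar_right","mark","empty_bay","tray","jig"):
        print(c,t,[(np.round(m["position"],3).tolist(),round(m["conf"],2)) for m in cams.mark_of(c,t)])
E
```

```text
pics
{'time': 0.0, 'qpos': array([-1.30066005e+00,  3.08990840e-01,  1.63520920e+00,  2.11682765e-05,
        1.19969413e+00, -6.97238623e-02]), 'joint_velocities': array([ 0.0004368 ,  0.00127198,  0.00010614,  0.00098518, -0.00045098,
        0.00059917]), 'effort': array([-5.41230183e-04, -4.15259385e+01, -2.76666749e+01, -2.20670913e-04,
        1.02419566e-02, -7.69865078e-07]), 'tcp_pos': array([ 0.20809117, -0.58846118,  0.23004511]), 'tcp_rot': array([-3.09408613e+00, -5.30885988e-01,  3.30600123e-04]), 'wrist_force': array([ 0.22298911,  0.24192722, -0.57664471]), 'ft_torque': array([-0.05435796, -0.00646283,  0.00872277]), 'gripper_force': 0.0, 'opening': 1.0009138973053324} 0.0187
top whistle [([0.556, 0.107, 0.017], 0.55), ([0.606, 0.126, 0.047], 0.53), ([0.46, -0.068, 0.0], 0.46), ([0.569, -0.04, -0.0], 0.42)]
top bar_mid [([0.594, 0.161, 0.043], 0.9)]
top bar_left [([0.577, 0.193, 0.043], 0.65)]
top bar_right [([0.608, 0.124, 0.047], 0.89)]
top mark []
top empty_bay [([0.501, -0.255, 0.004], 0.8)]
top tray [([0.492, -0.306, -0.0], 0.86)]
top jig [([0.593, 0.16, 0.0], 0.68)]
side whistle [([0.552, 0.104, 0.019], 0.65), ([0.458, -0.066, -0.002], 0.52), ([0.564, -0.043, -0.0], 0.5)]
side bar_mid [([0.592, 0.159, 0.042], 0.65)]
side bar_left [([0.579, 0.195, 0.048], 0.75)]
side bar_right [([0.608, 0.123, 0.042], 0.92), ([0.503, -0.253, 0.008], 0.62)]
side mark [([0.36, 0.405, -0.001], 0.34)]
side empty_bay [([0.503, -0.254, 0.006], 0.88)]
side tray [([0.488, -0.309, 0.002], 0.62), ([0.695, 0.37, 0.004], 0.3)]
side jig [([0.594, 0.159, 0.001], 0.61)]
```

View pics/top0.png

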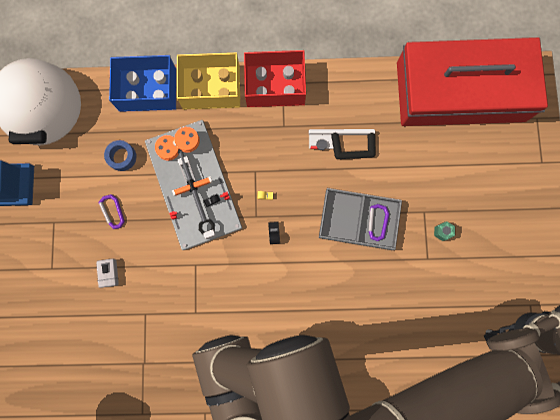

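View pics/side0.png

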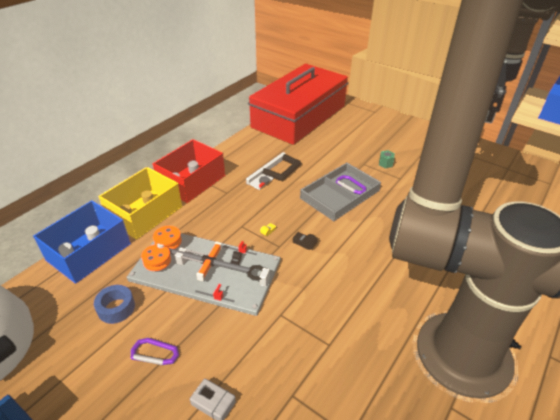

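The top view shows three whistle candidates: black on the jig plate at (212,200), yellow at (267,195), and a larger black one on the bench at (275,232). I choose the one on the plate, right of the stem. The cam bar is at (193,186) and the pointers are at (174,215) and (224,197). The empty bay is at (347,215).

```bash
cat > h.py <<'E'
import numpy as np, cv2
from scipy.spatial.transform import Rotation as R
from plant import telemetry,cams,r
def down(yaw):  # tool x at yaw, z down
    return R.from_euler('z',yaw)*R.from_euler('x',np.pi)
def rel(p,yaw):
    s=telemetry.observe(); T=R.from_rotvec(s['tcp_rot'])
    x=T.as_matrix()[:,0]
    print('t',round(s['time'],2),'tcp',s['tcp_pos'].round(4),'yaw',np.degrees(np.arctan2(x[1],x[0])).round(2))
    print('shift',T.inv().apply(np.array(p)-s['tcp_pos']).round(4),'turn',(T.inv()*down(yaw)).as_rotvec().round(4))
def deproj(cam,d,mask):  # world points of a mask, pinhole cams
    i=cams.camera_info(cam); v,u=np.nonzero(mask&(d>0)); z=d[v,u]
    P=np.c_[(u-i['cx'])/i['fx']*z,-(v-i['cy'])/i['fy']*z,-z,np.ones(len(z))]
    return (np.array(i['extrinsics'])@P.T).T[:,:3]
E
python3 - <<'E'
from h import *
x=[.577+.579-.608-.608,.193+.195-.124-.123]
print('jig yaw',np.degrees(np.arctan2(-x[0],x[1])))
rel([.52,.09,.28],np.radians(23.5))
i=cams.camera_info('wrist'); s=telemetry.observe()
print({k:i[k] for k in i if k!='extrinsics'}, R.from_rotvec(s['tcp_rot']).inv().apply(i['extrinsics'][:3,3]-s['tcp_pos']))
print(R.from_rotvec(s['tcp_rot']).inv().as_matrix()@i['extrinsics'][:3,:3])
E
```

```text
jig yaw 23.051300916473043
t 0.9 tcp [ 0.2083 -0.5893  0.2313] yaw 19.47
shift [ 0.5203 -0.5366 -0.0487] turn [ 0.0001  0.     -0.0704]
{'fx': 325.19226210127806, 'fy': 325.19226210127806, 'cx': 282.9852244357565, 'cy': 205.3351232306844} [ 0.07734932 -0.00110671 -0.14313746]
[[ 1.40000524e-03  9.54231601e-01  2.99065364e-01]
 [ 9.99999010e-01 -1.37853671e-03 -2.82749463e-04]
 [ 1.42464109e-04  2.99065463e-01 -9.54232586e-01]]
```

play_rows([
  [[0.07,-0.07,-0.03],[0,0,0],1],
  [[0.52,-0.537,-0.049],[0,0,-0.07],1],
  [[0.52,-0.537,-0.049],[0,0,-0.07],1],
  [[0.52,-0.537,-0.049],[0,0,-0.07],1],
  [[0.52,-0.537,-0.049],[0,0,-0.07],1],
  [[0.52,-0.537,-0.049],[0,0,-0.07],1],
  [[0.52,-0.537,-0.049],[0,0,-0.07],1],
  [[0.52,-0.537,-0.049],[0,0,-0.07],1],
  [[0.52,-0.537,-0.049],[0,0,-0.07],1],
  [[0.52,-0.537,-0.049],[0,0,-0.07],1],
  [[0.52,-0.537,-0.049],[0,0,-0.07],1],
  [[0.52,-0.537,-0.049],[0,0,-0.07],1],
])

```text
time: 2.1
tcp_pos: [0.4577, -0.0444, 0.2734]
tcp_rot: [3.075, 0.639, 0.002]
wrist_force: [0.0, -0.8, 0.8]
opening: 0.999
gripper_force: 0.0
```

play_rows([
  [[0,0,0],[0,0,0],1],
])

```text
time: 2.2
tcp_pos: [0.4592, -0.0412, 0.2737]
tcp_rot: [-3.072, -0.651, -0.005]
wrist_force: [0.0, -0.4, -0.5]
opening: 0.999
gripper_force: 0.0
```

```bash
python3 - <<'E'
from h import *
rel([.52,.09,.28],np.radians(23.5))
E
```

```text
t 2.2 tcp [ 0.4592 -0.0412  0.2737] yaw 23.93
shift [ 0.1088 -0.0952 -0.0058] turn [-0.0009 -0.0036  0.0075]
```

play_rows([
  [[0.038,-0.033,-0.005],[0,0,0.007],1],
  [[0.075,-0.065,-0.005],[0,0,0.007],1],
  [[0.109,-0.095,-0.005],[0,0,0.007],1],
  [[0.109,-0.095,-0.005],[0,0,0.007],1],
  [[0.109,-0.095,-0.005],[0,0,0.007],1],
])

```text
time: 2.7
tcp_pos: [0.5191, 0.0841, 0.2775]
tcp_rot: [3.077, 0.631, -0.002]
wrist_force: [0.5, -0.8, 0.0]
opening: 0.999
gripper_force: 0.0
```

```bash
cat >> h.py <<'E'
def fproj(P,info):
    E=np.array(info['extrinsics']); c=(np.atleast_2d(P)-E[:3,3])@E[:3,:3]
    X=np.c_[c[:,0],-c[:,1],-c[:,2]]; rr=np.hypot(X[:,0],X[:,1]); th=np.arctan2(rr,X[:,2])
    return np.c_[info['cx']+info['fx']*th*X[:,0]/rr,info['cy']+info['fy']*th*X[:,1]/rr]
def fdeproj(d,info,mask):
    v,u=np.nonzero(mask&(d>0)); z=d[v,u]; a=(u-info['cx'])/info['fx']; b=(v-info['cy'])/info['fy']
    th=np.hypot(a,b)+1e-9; k=np.tan(th)/th
    E=np.array(info['extrinsics']); return np.c_[a*k*z,-b*k*z,-z]@E[:3,:3].T+E[:3,3]
E
python3 - <<'E'
from h import *
i=cams.camera_info('wrist'); p,d=cams.capture('wrist'); cv2.imwrite('pics/w1.png',p)
np.savez('w1.npz',p=p,d=d,**{k:np.array(i[k]) for k in i})
for t in ("whistle","bar_mid","bar_left","bar_right","mark","jig"):
    print(t,[(m["position"].round(3).tolist() if hasattr(m["position"],'round') else m["position"],round(m["conf"],2)) for m in cams.mark_of('wrist',t)])
for j,m in enumerate(cams.cut_out('wrist','whistle')):
    P=fdeproj(d,i,m['mask']); Q=P[:,:2]; rc=cv2.minAreaRect(Q.astype(np.float32)*1000)
    v,u=np.nonzero(m['mask']); print(j,round(m['conf'],2),len(u),u.mean().round(),v.mean().round(),Q.mean(0).round(4),P[:,2].min().round(3),P[:,2].max().round(3),rc)
rel([.52,.09,.28],np.radians(23.5))
E
```

```text
whistle [([0.4625, -0.0694, 0.0008], 0.68), ([0.5577, 0.1043, 0.0172], 0.6)]
bar_mid [([0.5933, 0.1612, 0.046], 0.89), ([0.4953, -0.3044, 0.0003], 0.48)]
bar_left [([0.5815, 0.1953, 0.0449], 0.74), ([0.559, 0.102, 0.014], 0.36)]
bar_right [([0.6053, 0.1267, 0.0452], 0.68), ([0.5853, 0.1978, 0.0437], 0.25)]
mark []
jig [([0.5968, 0.1553, 0.0032], 0.61)]
0 0.9 649 277.0 135.0 [0.5562 0.1082] 0.018 0.044 ((555.3636474609375, 108.88059997558594), (20.284713745117188, 44.063133239746094), 22.891454696655273)
1 0.85 1143 364.0 247.0 [ 0.4638 -0.0602] -0.002 0.037 ((461.7606201171875, -68.11445617675781), (62.171165466308594, 38.277217864990234), 2.7965171337127686)
2 0.85 455 385.0 172.0 [ 0.568  -0.0394] -0.001 0.026 ((567.70654296875, -44.241233825683594), (51.239013671875, 20.62143898010254), 83.21626281738281)
t 3.1 tcp [0.5191 0.0832 0.278 ] yaw 22.99
shift [ 0.0035 -0.0059 -0.002 ] turn [ 0.0002 -0.0001 -0.0089]
```

View pics/w1.png

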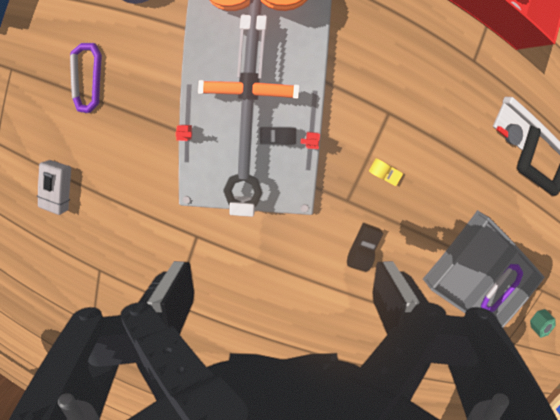

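The wrist view shows the whistle on the plate at (277,135) between the stem and the right pointer (312,140). The other candidates are the larger black one at (364,247) and the yellow one at (385,172). I'll check the choice in a crop and measure the bar and pointers.

```bash
python3 - <<'E'
from h import *
z=np.load('w1.npz'); p,d=z['p'],z['d']; i={k:z[k] for k in ('fx','fy','cx','cy','extrinsics')}
cv2.imwrite('pics/w1c.png',cv2.resize(p[60:280,170:420],None,fx=2.6,fy=2.6,interpolation=cv2.INTER_CUBIC))
h=cv2.cvtColor(p,cv2.COLOR_BGR2HSV); H,S,V=cv2.split(h)
box=np.zeros(H.shape,bool); box[70:220,170:330]=1
org=box&(H>5)&(H<16)&(S>200)&(V>150)&(np.arange(420)[:,None]<110); red=box&((H<5)|(H>174))&(S>150)
o=fdeproj(d,i,org); rd=fdeproj(d,i,red); o=o[o[:,2]>.045]
c=np.float32(o[:,:2]*1000); rc=cv2.minAreaRect(c); print('bar',len(o),rc,np.median(o[:,2]))
_,_,vt=np.linalg.svd(c-c.mean(0)); a=vt[0]*np.sign(vt[0,1]); yaw=np.arctan2(-a[0],a[1]); print('yaw bar pca',np.degrees(yaw))
n,l=cv2.connectedComponents(red.astype(np.uint8))
O=np.array([.594,.1605]); M=R.from_euler('z',-yaw).as_matrix()[:2,:2]
print('bar jig x',np.percentile((o[:,:2]-O)@M.T,[1,50,99],axis=0).round(4))
for k in range(1,n):
    q=fdeproj(d,i,l==k)
    if len(q)<15: continue
    j=(q[:,:2]-O)@M.T; print(k,len(q),np.percentile(j,[1,50,99],axis=0).round(4).tolist(),'z',np.percentile(q[:,2],[1,50,99]).round(3))
    hi=q[:,2]>.04; print('  high',hi.sum(),np.percentile(j[hi],[2,50,98],axis=0).round(4).tolist())
w=(np.array([.5555,.1085])-O)@M.T; print('whistle jig',w)
print(telemetry.observe()['qpos'].round(2))
rel([.5555,.1085,.14],yaw+np.pi/2)
for cam in ('wrist','top'):
    if cam=='top': cams.capture('top')
    for t in ('pointer','mark','bar_mid','empty_bay'): print(cam,t,[(np.round(m["position"],4).tolist(),round(m["conf"],2)) for m in cams.mark_of(cam,t)]) if t!='pointer' else None
E
```

```text
bar 0 ((0.0, 0.0), (0.0, 0.0), 0.0) nan
yaw bar pca -0.0
  return _methods._mean(a, axis=axis, dtype=dtype,
  ret = ret.dtype.type(ret / rcount)
<stdin>:9: RuntimeWarning: Mean of empty slice.
  ret = um.true_divide(
Traceback (most recent call last):
IndexError: index -1 is out of bounds for axis 0 with size 0
```

View pics/w1c.png

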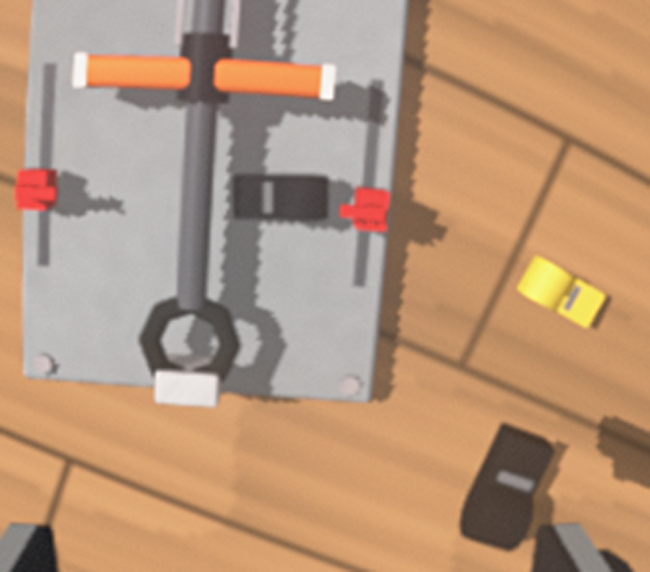

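The crop confirms it: the small black whistle on the plate is at crop (280,197), with red pointer tips to either side at crop (50,190) and (345,210). I'll redo the measurement with looser colour limits.

```bash
cat > meas.py <<'E'
from h import *
def meas(p,d,i,yaw0=np.radians(23.3),O=np.array([.594,.1605])):
    P=fdeproj(d,i,np.ones(d.shape,bool)); v,u=np.nonzero(d>0)
    hs=cv2.cvtColor(p,cv2.COLOR_BGR2HSV)[v,u].astype(int); H,S,V=hs.T
    J=(P[:,:2]-O)@R.from_euler('z',-yaw0).as_matrix()[:2,:2].T
    near=(abs(J[:,0]+.03)<.07)&(abs(J[:,1])<.085)
    o=near&(H>5)&(H<20)&(S>130)&(P[:,2]>.047)
    if o.sum()>20:
        b=J[o]; f=np.polyfit(b[:,1],b[:,0],1)
        print('bar n',o.sum(),'x,y,z pct',np.percentile(b,[2,50,98],axis=0).round(4).tolist(),np.median(P[o,2]).round(3),'slope deg',np.degrees(np.arctan(f[0])).round(2),'x at y=0',f[1].round(4))
    for s in (1,-1):
        k=near&((H<5)|(H>174))&(S>130)&(J[:,1]*s>0); 
        if k.sum()<10: print('none',s); continue
        t=k&(abs(J[:,1])<.069); print('ptr',s,k.sum(),'all',np.percentile(J[k],[2,50,98],axis=0).round(4).tolist(),'z',np.percentile(P[k,2],[2,50,98]).round(3),'tip n',t.sum(),np.percentile(J[t,0],[5,50,95]).round(4) if t.sum() else '')
E
python3 - <<'E'
from meas import *
z=np.load('w1.npz'); p,d=z['p'],z['d']; i={k:z[k] for k in ('fx','fy','cx','cy','extrinsics')}
meas(p,d,i)
yaw=np.radians(23.3); print('whistle jig',R.from_euler('z',-yaw).apply([.5555-.594,.1085-.1605,0]))
print(telemetry.observe()['qpos'].round(2)); rel([.5555,.1085,.14],yaw+np.pi/2)
p,d=cams.capture('top')
for t in ('tray','empty_bay'):
    print(t,[(np.round(m["position"],4).tolist(),round(m["conf"],2)) for m in cams.mark_of('top',t)])
m=cams.cut_out('top','tray')[0]['mask']; Q=deproj('top',d,m); Q=Q[Q[:,2]>.025]; print(len(Q),cv2.minAreaRect(np.float32(Q[:,:2]*1000)))
E
```

```text
bar n 933 x,y,z pct [[-0.0088, -0.0486], [-0.0007, -0.0076], [0.0076, 0.0478]] 0.054 slope deg 4.13 x at y=0 -0.0005
ptr 1 181 all [[-0.0584, 0.068], [-0.0486, 0.0779], [-0.0406, 0.0845]] z [0.025 0.039 0.052] tip n 9 [-0.0527 -0.0508 -0.0485]
ptr -1 230 all [[-0.0706, -0.082], [-0.0607, -0.0728], [-0.0527, -0.0613]] z [0.034 0.039 0.053] tip n 54 [-0.0678 -0.061  -0.0548]
whistle jig [-0.05592855 -0.03253071  0.        ]
[ 0.08  0.07  1.82 -0.    1.25  1.25]
t 3.1 tcp [0.5191 0.0832 0.278 ] yaw 22.99
shift [ 0.0434 -0.0091  0.138 ] turn [ 2.0000e-04  0.0000e+00 -1.5762e+00]
tray [([0.5556, 0.1064, 0.0197], 0.64), ([0.4894, -0.3047, -0.0018], 0.55)]
empty_bay [([0.5027, -0.253, 0.0043], 0.68), ([0.5811, 0.1926, 0.0412], 0.36)]
632 ((494.22955322265625, -307.25885009765625), (209.95968627929688, 141.156494140625), 78.84803771972656)
```

```bash
python3 - <<'E'
from meas import *
z=np.load('w1.npz'); p,d=z['p'],z['d']; i={k:z[k] for k in ('fx','fy','cx','cy','extrinsics')}
meas(p,d,i,np.radians(19))
E
```

```text
bar n 934 x,y,z pct [[-0.0068, -0.0485], [-0.0005, -0.0074], [0.0061, 0.048]] 0.054 slope deg -0.42 x at y=0 -0.0005
ptr 1 214 all [[-0.0638, 0.0641], [-0.0539, 0.0751], [-0.0465, 0.0844]] z [0.025 0.039 0.052] tip n 25 [-0.0582 -0.0558 -0.0534]
ptr -1 213 all [[-0.0647, -0.0847], [-0.055, -0.0766], [-0.0466, -0.0655]] z [0.036 0.04  0.053] tip n 21 [-0.0586 -0.0561 -0.0538]
```

play_rows([
  [[0.02,-0.005,0.02],[0,0,-0.14],0],
  [[0.043,-0.009,0.04],[0,0,-0.28],0],
  [[0.043,-0.009,0.06],[0,0,-0.42],0],
  [[0.043,-0.009,0.08],[0,0,-0.56],0],
  [[0.043,-0.009,0.1],[0,0,-0.7],0],
  [[0.043,-0.009,0.12],[0,0,-0.84],0],
  [[0.043,-0.009,0.138],[0,0,-0.98],0],
  [[0.043,-0.009,0.138],[0,0,-1.12],0],
  [[0.043,-0.009,0.138],[0,0,-1.26],0],
  [[0.043,-0.009,0.138],[0,0,-1.4],0],
  [[0.043,-0.009,0.138],[0,0,-1.54],0],
  [[0.043,-0.009,0.138],[0,0,-1.571],0],
])

```text
time: 4.5
tcp_pos: [0.5554, 0.1093, 0.1398]
tcp_rot: [-1.728, -2.624, 0.0]
wrist_force: [0.5, -1.3, -0.1]
opening: 0.497
gripper_force: 0.0
```

play_rows([
  [[0,0,0],[0,0,0],0],
  [[0,0,0],[0,0,0],0],
])

```text
time: 4.7
tcp_pos: [0.5553, 0.1093, 0.1399]
tcp_rot: [-1.733, -2.62, -0.0]
wrist_force: [-0.2, -0.1, 0.4]
opening: 0.503
gripper_force: 0.0
```

```bash
python3 - <<'E'
from meas import *
i=cams.camera_info('wrist'); p,d=cams.capture('wrist'); cv2.imwrite('pics/w2.png',p)
meas(p,d,i,np.radians(19))
for m in cams.cut_out('wrist','whistle'):
    P=fdeproj(d,i,m['mask']); rc=cv2.minAreaRect(np.float32(P[:,:2])*1000); print(round(m['conf'],2),len(P),P.mean(0).round(4),rc)
rel([.5555,.1085,.022],np.radians(112.9))
E
```

```text
bar n 2267 x,y,z pct [[-0.0071, -0.0483], [-0.0013, 0.0083], [0.0059, 0.0489]] 0.054 slope deg 0.16 x at y=0 -0.0012
ptr 1 503 all [[-0.0642, 0.0645], [-0.0558, 0.0762], [-0.0474, 0.0845]] z [0.034 0.039 0.053] tip n 59 [-0.0581 -0.0558 -0.0534]
ptr -1 530 all [[-0.0642, -0.0844], [-0.0556, -0.0729], [-0.0046, -0.0314]] z [0.019 0.039 0.23 ] tip n 75 [-0.0574 -0.0541  0.0018]
0.95 496 [ 0.5699 -0.0329  0.0187] ((569.4076538085938, -40.09757995605469), (42.80483627319336, 17.973543167114258), 88.99742889404297)
0.76 713 [ 0.4446 -0.0539  0.0221] ((448.2037048339844, -56.15325927734375), (80.569580078125, 28.3684024810791), 31.2637996673584)
t 4.8 tcp [0.5553 0.1093 0.1399] yaw 113.06
shift [-8.000e-04 -1.000e-04  1.179e-01] turn [0.     0.     0.0028]
```

View pics/w2.png

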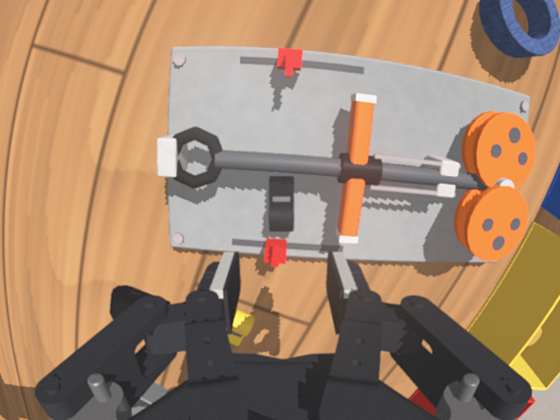

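play_rows([
  [[-0.001,0,0.04],[0,0,0.003],0],
  [[-0.001,0,0.075],[0,0,0.003],0],
  [[-0.001,0,0.1],[0,0,0.003],0],
  [[-0.001,0,0.112],[0,0,0.003],0],
  [[-0.001,0,0.117],[0,0,0.003],0],
  [[-0.001,0,0.117],[0,0,0.003],0],
])

```text
time: 5.4
tcp_pos: [0.5559, 0.1084, 0.0229]
tcp_rot: [1.736, 2.618, 0.0]
wrist_force: [0.7, 0.2, -0.2]
opening: 0.498
gripper_force: 0.0
```

play_rows([
  [[0,0,0],[0,0,0],-1],
  [[0,0,0],[0,0,0],-1],
  [[0,0,0],[0,0,0],-1],
  [[0,0,0],[0,0,0],-1],
  [[0,0,0],[0,0,0],-1],
  [[0,0,0],[0,0,0],-1],
], grip_force=30)

```text
time: 6.0
tcp_pos: [0.5574, 0.1086, 0.0246]
tcp_rot: [1.734, 2.616, 0.003]
wrist_force: [0.4, -0.7, 6.7]
opening: 0.221
gripper_force: 32.3
```

play_rows([
  [[0,0,-0.02],[0,0,0],-1],
  [[0,0,-0.05],[0,0,0],-1],
  [[0,0,-0.09],[0,0,0],-1],
  [[0,0,-0.13],[0,0,0],-1],
  [[0,0,-0.13],[0,0,0],-1],
])

```text
time: 6.5
tcp_pos: [0.5606, 0.109, 0.1596]
tcp_rot: [1.73, 2.61, 0.013]
wrist_force: [0.1, 0.1, 0.1]
opening: 0.223
gripper_force: 31.6
```

```bash
python3 - <<'E'
from meas import *
s=telemetry.observe(); print(s['opening'],s['gripper_force'],s['wrist_force'],s['qpos'].round(2))
rel([.5035,-.2555,.10],np.radians(90-11.2))
E
```

```text
0.22277182268115134 31.590117657797236 [0.09171713 0.05084078 0.14899012] [ 0.12  0.28  1.83  0.    1.02 -0.28]
t 6.5 tcp [0.5606 0.109  0.1596] yaw 112.92
shift [-0.3133 -0.1953  0.0583] turn [ 1.320e-02 -2.000e-04  5.955e-01]
```

play_rows([
  [[-0.039,-0.024,0],[0,0,0.1],-1],
  [[-0.078,-0.049,0],[0,0,0.2],-1],
  [[-0.118,-0.073,0],[0,0,0.3],-1],
  [[-0.157,-0.098,0],[0,0,0.4],-1],
  [[-0.196,-0.122,0],[0,0,0.5],-1],
  [[-0.235,-0.147,0],[0,0,0.595],-1],
  [[-0.275,-0.171,0],[0,0,0.595],-1],
  [[-0.313,-0.195,0],[0.01,0,0.595],-1],
  [[-0.313,-0.195,0],[0.01,0,0.595],-1],
  [[-0.313,-0.195,0],[0.01,0,0.595],-1],
  [[-0.313,-0.195,0.04],[0.01,0,0.595],-1],
  [[-0.313,-0.195,0.058],[0.01,0,0.595],-1],
])

```text
time: 7.7
tcp_pos: [0.4964, -0.2533, 0.0923]
tcp_rot: [-2.418, -1.99, 0.014]
wrist_force: [-0.4, 0.8, -0.7]
opening: 0.222
gripper_force: 31.6
```

```bash
python3 - <<'E'
from meas import *
i=cams.camera_info('wrist'); p,d=cams.capture('wrist'); cv2.imwrite('pics/w3.png',p)
print([(np.round(m["position"],4).tolist(),round(m["conf"],2)) for m in cams.mark_of('wrist','empty_bay')])
s=telemetry.observe(); print(s['opening'],s['gripper_force'])
rel([.5035,-.2555,.014],np.radians(90-11.2))
E
```

```text
[([0.5055, -0.2579, 0.0087], 0.73)]
0.22409589246551664 31.603255506961432
t 7.8 tcp [ 0.4949 -0.2522  0.091 ] yaw 78.93
shift [-0.0016  0.0104  0.0768] turn [-0.0177 -0.0006  0.0022]
```

View pics/w3.png

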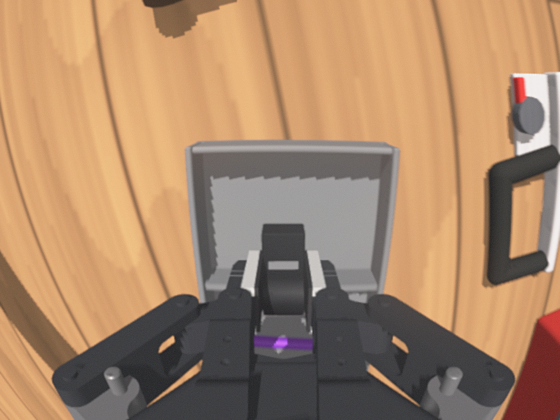

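The held whistle shows at (285,270), above the empty bay (190-395, 145-300). I'll lower it and release.

play_rows([
  [[-0.002,0.01,0.03],[-0.017,0,0],-1],
  [[-0.002,0.01,0.055],[-0.017,0,0],-1],
  [[-0.002,0.01,0.07],[-0.017,0,0],-1],
  [[-0.002,0.01,0.076],[-0.017,0,0],-1],
  [[-0.002,0.01,0.076],[-0.017,0,0],-1],
])

```text
time: 8.3
tcp_pos: [0.5065, -0.2592, 0.0186]
tcp_rot: [2.421, 1.991, 0.004]
wrist_force: [-0.1, 0.4, -0.6]
opening: 0.223
gripper_force: 31.6
```

play_rows([
  [[0,0,0],[0,0,0],-0.4],
  [[0,0,0],[0,0,0],-0.2],
  [[0,0,0],[0,0,0],0],
  [[0,0,0],[0,0,0],0],
  [[0,0,-0.03],[0,0,0],0],
  [[0,0,-0.07],[0,0,0],0],
  [[0,0,-0.12],[0,0,0],0],
  [[0,0,-0.16],[0,0,0],0],
  [[0,0,-0.16],[0,0,0],0],
])

```text
time: 9.2
tcp_pos: [0.5102, -0.2621, 0.1868]
tcp_rot: [2.41, 1.981, 0.012]
wrist_force: [1.4, -0.4, -0.5]
opening: 0.499
gripper_force: 0.0
```

```bash
python3 - <<'E'
from meas import *
i=cams.camera_info('wrist'); p,d=cams.capture('wrist'); cv2.imwrite('pics/w4.png',p)
for m in cams.cut_out('wrist','whistle'):
    P=fdeproj(d,i,m['mask']); print(round(m['conf'],2),len(P),np.median(P,axis=0).round(4),cv2.minAreaRect(np.float32(P[:,:2])*1000))
s=telemetry.observe(); print(s['opening'],s['gripper_force'],s['tcp_pos'])
y=np.radians(19.0); O=np.array([.594,.1605,0])
for n,b in (('L',[-.001,.037,0]),('R',[-.001,-.037,0])):
    W=O+R.from_euler('z',y).apply(b); print(n,W.round(4)); 
W[2]=.16; rel(W,y+np.pi/2)
E
```

```text
0.86 889 [ 0.5086 -0.2578  0.021 ] ((508.470947265625, -259.9512634277344), (45.49363327026367, 19.185068130493164), 78.63761138916016)
0.64 1309 [ 0.456  -0.075   0.0223] ((461.4317932128906, -70.20195770263672), (24.991790771484375, 62.23849868774414), 85.6568603515625)
0.5006520312076526 0.0 [ 0.50627555 -0.25969956  0.18050945]
L [0.581  0.1952 0.    ]
R [0.6051 0.1252 0.    ]
t 9.3 tcp [ 0.5063 -0.2597  0.1805] yaw 78.82
shift [0.3968 0.0221 0.0191] turn [ 0.0095  0.0069 -0.5267]
```

View pics/w4.png

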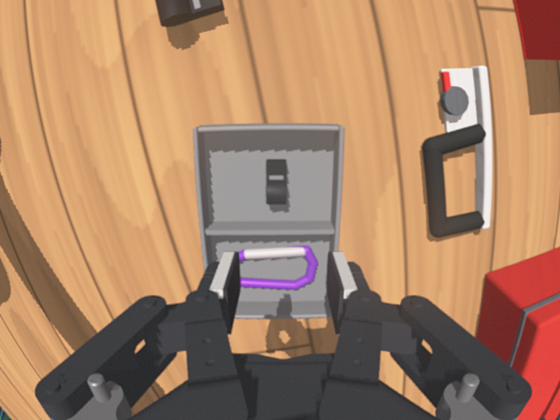

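The whistle lies in the empty bay at (276,182), and the carabiner is undisturbed at (278,268). Next is the bar's right wing.

play_rows([
  [[0.045,0.003,0],[0,0,-0.1],0],
  [[0.09,0.005,0],[0,0,-0.2],0],
  [[0.135,0.008,0],[0,0,-0.3],0],
  [[0.18,0.01,0],[0,0,-0.4],0],
  [[0.225,0.013,0.01],[0,0,-0.527],0],
  [[0.27,0.015,0.02],[0,0,-0.527],0],
  [[0.315,0.018,0.02],[0,0,-0.527],0],
  [[0.36,0.02,0.02],[0,0,-0.527],0],
  [[0.397,0.022,0.02],[0,0,-0.527],0],
  [[0.397,0.022,0.02],[0,0,-0.527],0],
  [[0.397,0.022,0.02],[0,0,-0.527],0],
  [[0.397,0.022,0.02],[0,0,-0.527],0],
])

```text
time: 10.5
tcp_pos: [0.6027, 0.1249, 0.156]
tcp_rot: [1.821, 2.553, -0.004]
wrist_force: [0.2, 0.2, 0.2]
opening: 0.5
gripper_force: 0.0
```

play_rows([
  [[0,0,0],[0,0,0],0],
  [[0,0,0],[0,0,0],0],
])

```text
time: 10.7
tcp_pos: [0.6039, 0.1246, 0.1575]
tcp_rot: [1.822, 2.55, -0.0]
wrist_force: [-0.0, 0.4, 0.5]
opening: 0.499
gripper_force: 0.0
```

```bash
python3 - <<'E'
from meas import *
i=cams.camera_info('wrist'); p,d=cams.capture('wrist')
meas(p,d,i,np.radians(19))
y=np.radians(19.0); O=np.array([.594,.1605,0])
W=O+R.from_euler('z',y).apply([-.001,-.037,0]); W[2]=.028; rel(W,y+np.pi/2)
print([(np.round(m["position"],4).tolist(),round(m["conf"],2)) for t in ('bar_right','bar_mid','mark') for m in cams.mark_of('wrist',t)])
E
```

```text
bar n 1943 x,y,z pct [[-0.0064, -0.0482], [-0.0001, 0.0074], [0.0062, 0.0486]] 0.054 slope deg -0.04 x at y=0 -0.0001
ptr 1 468 all [[-0.0638, 0.0648], [-0.0533, 0.0765], [-0.0465, 0.0845]] z [0.025 0.039 0.053] tip n 50 [-0.0578 -0.0555 -0.0529]
ptr -1 479 all [[-0.0642, -0.0845], [-0.0537, -0.0738], [0.0266, -0.027]] z [0.022 0.039 0.245] tip n 60 [-0.0575 -0.0547  0.033 ]
t 10.75 tcp [0.604  0.1248 0.1578] yaw 108.92
shift [0.0009 0.0005 0.1298] turn [ 0.0048  0.0063 -0.0013]
[([0.6071, 0.1241, 0.0428], 0.84), ([0.596, 0.1589, 0.0431], 0.8)]
```

play_rows([
  [[0.001,0.001,0.04],[0.004,0.005,0],0],
  [[0.001,0.001,0.08],[0.004,0.005,0],0],
  [[0.001,0.001,0.11],[0.004,0.005,0],0],
  [[0.001,0.001,0.125],[0.004,0.005,0],0],
  [[0.001,0.001,0.131],[0.004,0.005,0],0],
  [[0.001,0.001,0.131],[0.004,0.005,0],0],
])

```text
time: 11.5
tcp_pos: [0.6059, 0.1267, 0.0268]
tcp_rot: [1.823, 2.557, 0.0]
wrist_force: [0.7, -0.5, 1.0]
opening: 0.496
gripper_force: 0.0
```

play_rows([
  [[0,0,0],[0,0,0],-1],
  [[0,0,0],[0,0,0],-1],
  [[0,0,0],[0,0,0],-1],
  [[0,0,0],[0,0,0],-1],
  [[0,0,0],[0,0,0],-1],
  [[0,0,0],[0,0,0],-1],
], grip_force=70)

```text
time: 12.1
tcp_pos: [0.6048, 0.1261, 0.0288]
tcp_rot: [1.823, 2.558, -0.003]
wrist_force: [-5.4, -2.5, 5.4]
opening: 0.15
gripper_force: 68.4
```

```bash
python3 - <<'E'
from meas import *
s=telemetry.observe(); print(s['opening'],s['gripper_force'],s['wrist_force'])
i=cams.camera_info('wrist'); p,d=cams.capture('wrist'); meas(p,d,i,np.radians(19))
y=np.radians(19.0); W=s['tcp_pos']+R.from_euler('z',y).apply([-.055,0,0]); rel(W,y+np.pi/2)
E
```

```text
0.15018302906414505 68.43272566795349 [-5.38134607 -2.48657857  5.43718418]
bar n 7443 x,y,z pct [[-0.0066, -0.0478], [-0.0001, 0.0135], [0.0064, 0.0491]] 0.054 slope deg -0.15 x at y=0 -0.0001
ptr 1 1934 all [[-0.0585, 0.0645], [-0.0528, 0.0754], [-0.0464, 0.0844]] z [0.022 0.039 0.053] tip n 223 [-0.0578 -0.0545 -0.0529]
ptr -1 99 all [[-0.0581, -0.075], [-0.0539, -0.0694], [-0.0345, -0.0275]] z [0.042 0.051 0.095] tip n 41 [-0.0555 -0.0532 -0.0346]
t 12.15 tcp [0.6049 0.1261 0.0288] yaw 109.04
shift [ 0.0001 -0.055   0.0001] turn [-0.0013  0.0017  0.0007]
```

play_rows([
  [[0,-0.008,-0.001],[0,0,0],-1],
  [[0,-0.016,-0.001],[0,0,0],-1],
  [[0,-0.024,-0.001],[0,0,0],-1],
  [[0,-0.032,-0.001],[0,0,0],-1],
  [[0,-0.039,-0.001],[0,0,0],-1],
  [[0,-0.045,-0.001],[0,0,0],-1],
  [[0,-0.05,-0.001],[0,0,0],-1],
  [[0,-0.053,-0.001],[0,0,0],-1],
  [[0,-0.053,-0.001],[0,0,0],-1],
  [[0,-0.053,-0.001],[0,0,0],-1],
])

```text
time: 13.15
tcp_pos: [0.5609, 0.111, 0.029]
tcp_rot: [1.819, 2.548, 0.016]
wrist_force: [10.7, 5.1, -12.7]
opening: 0.148
gripper_force: 68.7
```

```bash
python3 - <<'E'
from meas import *
s=telemetry.observe(); print(s['opening'],s['gripper_force'],s['wrist_force'])
y=np.radians(19); print(R.from_euler('z',-y).apply(s['tcp_pos']-np.array([.6049,.1261,.0288])))
for k in range(2):
    i=cams.camera_info('wrist'); p,d=cams.capture('wrist'); meas(p,d,i,np.radians(19))
cv2.imwrite('pics/w5.png',p)
E
```

```text
0.14769315803790373 68.6954927444458 [ 10.65489266   5.13640284 -12.70467957]
[-4.64796035e-02  2.40477229e-05  2.37435738e-04]
bar n 7410 x,y,z pct [[-0.053, -0.0477], [-0.0464, 0.0137], [-0.04, 0.0492]] 0.054 slope deg 0.14 x at y=0 -0.0466
ptr 1 1802 all [[-0.0643, 0.0644], [-0.0551, 0.0754], [-0.0473, 0.0845]] z [0.024 0.039 0.053] tip n 204 [-0.058  -0.0555 -0.0533]
ptr -1 434 all [[-0.0569, -0.0842], [-0.0529, -0.0728], [-0.0475, -0.0438]] z [0.036 0.039 0.075] tip n 121 [-0.0565 -0.055  -0.0535]
bar n 7407 x,y,z pct [[-0.053, -0.0479], [-0.0464, 0.0137], [-0.04, 0.0492]] 0.054 slope deg 0.13 x at y=0 -0.0465
ptr 1 1795 all [[-0.0642, 0.0644], [-0.0551, 0.0754], [-0.0473, 0.0844]] z [0.024 0.039 0.053] tip n 201 [-0.0579 -0.0557 -0.0533]
ptr -1 432 all [[-0.0568, -0.0842], [-0.0529, -0.0728], [-0.0475, -0.0454]] z [0.036 0.039 0.074] tip n 121 [-0.0567 -0.055  -0.0535]
```

View pics/w5.png

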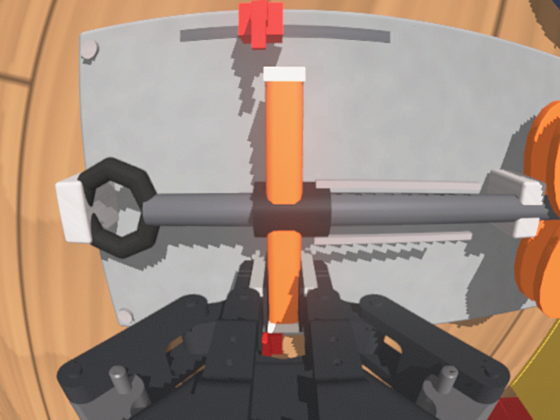

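The bar, at (285,135), is still about 9 mm short of the pointer tips; the upper tip is at (260,25).

play_rows([
  [[0,-0.003,0.0005],[0,0,0],-1],
  [[0,-0.006,0.001],[0,0,0],-1],
  [[0,-0.009,0.001],[0,0,0],-1],
  [[0,-0.009,0.001],[0,0,0],-1],
  [[0,-0.009,0.001],[0,0,0],-1],
  [[0,-0.009,0.001],[0,0,0],-1],
])

```text
time: 13.85
tcp_pos: [0.554, 0.1086, 0.029]
tcp_rot: [1.819, 2.546, 0.02]
wrist_force: [11.7, 5.9, -9.4]
opening: 0.15
gripper_force: 69.1
```

```bash
cat > chk.py <<'E'
from meas import *
s=telemetry.observe(); print(s['opening'],s['gripper_force'],s['wrist_force'])
y=np.radians(19); print(R.from_euler('z',-y).apply(s['tcp_pos']-np.array([.6049,.1261,.0288])))
i=cams.camera_info('wrist'); p,d=cams.capture('wrist'); meas(p,d,i,np.radians(19)); cv2.imwrite('pics/last.png',p)
s=telemetry.observe(); print(R.from_euler('z',-y).apply(s['tcp_pos']-np.array([.6049,.1261,.0288])))
E
python3 chk.py
```

```text
0.1499070694216823 69.06619191169739 [11.66783965  5.89202806 -9.40591402]
[-5.38007338e-02  1.93075781e-05  2.33750983e-04]
bar n 7389 x,y,z pct [[-0.0604, -0.0478], [-0.0538, 0.0136], [-0.0474, 0.0491]] 0.054 slope deg 0.17 x at y=0 -0.0539
ptr 1 1804 all [[-0.0643, 0.0643], [-0.0559, 0.0754], [-0.0474, 0.0845]] z [0.023 0.039 0.053] tip n 195 [-0.0578 -0.0556 -0.0534]
ptr -1 742 all [[-0.0644, -0.0844], [-0.056, -0.0741], [-0.0474, -0.0635]] z [0.036 0.039 0.052] tip n 157 [-0.058  -0.056  -0.0536]
[-5.37776575e-02  2.92041138e-06  2.41780845e-04]
```

play_rows([
  [[0,-0.0012,0],[0,0,0],-1],
  [[0,-0.0022,0],[0,0,0],-1],
  [[0,-0.0022,0],[0,0,0],-1],
  [[0,-0.0022,0],[0,0,0],-1],
  [[0,-0.0022,0],[0,0,0],-1],
])

```text
time: 14.4
tcp_pos: [0.5521, 0.1079, 0.029]
tcp_rot: [1.819, 2.546, 0.02]
wrist_force: [11.7, 5.9, -9.9]
opening: 0.15
gripper_force: 68.9
```

```bash
python3 chk.py
```

```text
0.14982805085078527 68.92578363418579 [11.68773594  5.90101781 -9.94789076]
[-5.58245886e-02 -1.05956875e-05  2.19008868e-04]
bar n 7385 x,y,z pct [[-0.0624, -0.0479], [-0.0558, 0.0137], [-0.0494, 0.0492]] 0.054 slope deg 0.17 x at y=0 -0.0559
ptr 1 1790 all [[-0.0643, 0.0644], [-0.0561, 0.0754], [-0.0474, 0.0844]] z [0.024 0.039 0.053] tip n 205 [-0.058  -0.0557 -0.0533]
ptr -1 728 all [[-0.0643, -0.0845], [-0.0561, -0.0741], [-0.0474, -0.0635]] z [0.036 0.039 0.052] tip n 150 [-0.058  -0.0556 -0.0537]
[-5.58239730e-02  1.00606745e-05  2.21179638e-04]
```

View pics/last.png

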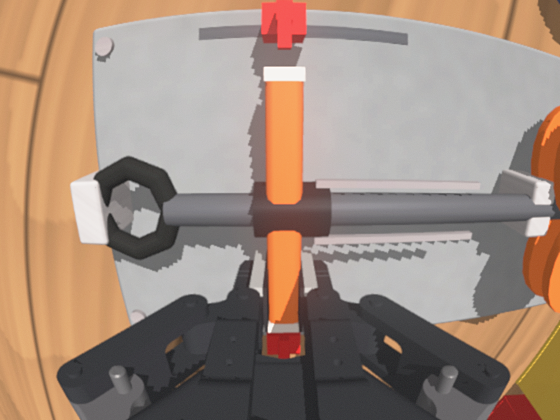

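The bar end at (285,73) is in line with the upper pointer tip at (285,40). By measurement the bar is at -55.9 mm and the tips are at -55.7 mm. It's holding steady, so I'll hand in.

```bash
python3 -c "
from plant import finish_job
print(finish_job())"
```

```text
the job is handed in; nothing more can be done
None
```

The whistle is in the tray's empty compartment, and I handed the job in with the gripper still holding the trigger bar level with the red pointers (about 0.2 mm off by the wrist camera).

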